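# Put the top back on a repacked gate valve

## Robot

A 6-joint arm with a two-finger parallel gripper is mounted at the origin on the work surface. World frame = base frame: x ahead of the robot, y to its left, z up, the work surface at z = 0. Lengths are in m, angles in degrees, forces in N, time in s.
With the tool pointing down it reaches from about 0.325 to 0.775 m from the base axis. Payload 5.5 kg.
Tool frame: the origin (TCP) lies between the finger pads; the fingertips stand r.tips_ahead ahead of it and the grasp point (between the pads) lies 8 mm behind it (r.tips_ahead is the distance from the TCP to the fingertips, in m); z points along the fingers, y is the line along which they close (so a half turn about z gives the same grasp; the last joint's range is limited). The gripper opens to 85 mm and grips with 20 to 120 N. Pads are 22 mm wide; open, the fingers measure 114 mm over their backs; the gripper's body (76 mm by 85 mm) begins 54 mm behind the grasp point. The pads swing forward as they close: fully open they stand 13 mm farther back than shut.
Start: joints at [-66.732, 5.22, 70.514, -0, 104.267, -3.249], TCP at [0.268, -0.537, 0.242] pointing down, gripper open.
Joint ranges: [-164.24, 164.24], [-49.07, 125.15], [9.68, 141.18], [-86.29, 266.29], [3.28, 154.24], [-151.56, 151.56]. Speed limits (degrees/s): [147.25, 147.25, 172.46, 180, 180, 180].

## Interface

Orientations are given as [roll, pitch, yaw] about the fixed x, y, z axes, in that order (R = Rz(yaw) Ry(pitch) Rx(roll)).
In Python, from workcell import observe, eyes, sign_off, r gives the robot as it stands. The module is installed in compiled form; this text tells all that it offers.
- The arm moves only by the tool send_rows, never from a script. Its argument "deltas" is a list that holds one entry, the list of rows, each a list of 7 numbers: the opening, from 0 (shut) to 1 (fully open), then the shift along the tool's x, y, z scaled (see below), then the turn, a rotation vector about the tool's x, y, z scaled (see below). In form: [[[hand, x, y, z, rx, ry, rz], ...]]. A call has 1 to 20 rows; each row is the pose to reach, as a shift and turn from the pose commanded when the call began, along the tool's axes at that moment, turning the shorter way round; what a row does not reach only later rows make up. The controller multiplies each number of a shift by 500 mm and each number of a turn by pi rad. A row lasts 1/8 s, in which the tool goes at most 62.5 mm and 10.7 degrees, less where a joint would pass 70% of its speed; a pose out of reach is approached as far as the arm can. A call with a number of a shift or a turn outside -1 to 1 is refused whole. A call with a gripper value outside its range is refused whole. The fingers move at their own pace and stop on an object; "grip_force" is the grip in N (left out, the last holds). Time passes only in rows, so rows that repeat a pose let the fingers close. It gives the time, the measured TCP pose, the force, the opening and the grip force at its end, in the units of the state.
- observe(): the state, without advancing time (a new reading comes with each control period).
- eyes.capture(name): name is "scene" or "top" or "wrist"; returns the picture (420x560x3 uint8, red, green, blue); there is no depth.
- eyes.calibration(name): a dict with "fx", "fy", "cx", "cy" (pixels), "R" (3x3) and "t" (3): a world point X has camera coordinates R X + t. Camera axes: x right, y down, z forward; pixel columns grow to the right and rows downward; lengths in m; the calibration is good to about 2 mm. A picture is of the moment at which its call begins: read the wrist's pose just before it. calibration takes no time and is no camera call; for the wrist camera it gives the pose at the moment of the call.
- sign_off(): hands the job in; it is judged then, once.
The state is a dict: "clock": time; "joints": joint angles; "joint_vel": joint speeds; "joint_efforts": joint torques, N m; "tool_pos": TCP position; "eef_rot": TCP orientation; "wrist_force": force on the tool from outside, world axes, zero at the start; "torque": the same for the moment, N m; "finger_gap": opening from 0.0 (shut) to 1.0 (fully open); "grasp_force": force on a finger pad.
Only numpy, scipy, OpenCV 4.12 (cv2) and the standard library are available. Lean on these libraries where they do the work, as an engineer would, in place of code of your own. Each camera call takes 0.05 s, during which the arm holds its last target. There are 200 camera calls.

## Task

The gate valve in the vise has fresh packing; put its top back together, dry, in the proper order. Over the upright stem go first the gland follower, narrow end down into the stuffing box, then the gland nut over it with its open skirt down, then the handwheel, and last the wheel nut, each one all the way down before the next goes on. Leave the loose compression nuts, the pipe cap and the union where they are.

Things in the scene. Friction and masses are not known exactly. Their poses are not given: they have to be found in the camera images.
- valve: Brass-coloured gate valve fixed in a dark iron vise, stem upright. Origin: centre of the stuffing box mouth, on the stem axis, 143 mm above counter; z up. Box 28.4 mm wide, 8.5 deep; neck round it 34 mm outside, 22 long. Stem 15 mm thick to a shoulder 22 mm up, 9 mm to 46 mm up, cone to tip (5 mm) at 51 mm. Parts slide on with 1.3 to 2 mm play a side, no screwing.
- follower: Gland follower: round brass bush, 19 mm tall, standing narrow end down. Lower 10 mm: 25 mm diameter; upper 9 mm: collar of 31 mm; bore 19 mm. Origin: centre of the underside, z up; seated, it is 8.5 mm below the valve's origin. Grip it by the collar: seated, the collar's underside is only 1.5 mm above the valve's neck. 55 g.
- gland_nut: Gland nut: brass hexagon, 46 mm across flats, 24 mm tall, skirt down. Top web 6 mm thick with a 19 mm hole; cup below it 38 mm wide, 18 mm deep. The only large hexagon with a small hole. Origin: centre of the underside, z up; flats face its x axis and every 60 degrees. Seated, its origin is 7.5 mm below the valve's origin. 180 g.
- handwheel: Dark cast iron handwheel lying flat: rim 66 mm outer diameter, 8.5 mm wide, from 2.5 to 11.5 mm high, five spokes; hub 22 mm wide, 14 mm tall, bore 11.6 mm. Grip across the rim. Origin: centre of the hub's underside, z up; seated on the stem's shoulder it is 22 mm above the valve's origin. 130 g.
- wheel_nut: Wheel nut: the smallest hexagon on the counter, brass, 22 mm across flats, 12 mm tall, bore 11.6 mm. Origin: centre of the underside, z up; flats face its x axis and every 60 degrees. Seated on the handwheel's hub, its origin is 36 mm above the valve's origin. 30 g.
- nut_small: Bystander: nickel-plated compression nut, 32 mm across flats (37 mm corners), 18 mm tall, thin-walled with a 25 mm hole. Origin: centre of the underside. Leave alone.
- nut_mid: Bystander: nickel-plated compression nut, 38 mm across flats (44 mm corners), 20 mm tall, thin-walled with a 31 mm hole. Origin: centre of the underside. Leave alone.
- nut_large: Bystander: nickel-plated compression nut, 46 mm across flats (53 mm corners), 22 mm tall, thin-walled with a 39 mm hole. Origin: centre of the underside. Leave alone.
- pipe_cap: Bystander: lead-coloured round pipe cap, 48 mm in diameter, 30 mm tall, domed top. Origin: centre of the underside. Leave alone.
- union: Bystander: grey malleable iron union on end in a dark tray (170 x 120 mm, walls 30 mm high), on the other side of the counter from the vise; 58 mm wide, 55 mm tall. Origin: centre of the underside. Leave alone. The vise, left or right, has jaws 80 mm wide and 75 mm high; its screw and handle reach 115 mm from the stem axis towards +x, 53 mm high.
There are look-alikes about, which are no part of the job. Leave any green or red look-alike of the follower alone.

How it is judged:
By the outcome, as a careful person would: the job done as asked, in the order asked, and still so for the second after the job is handed in, with the robot touching nothing.
It also fails if it takes over 115 s, if anything falls off the work surface, if the arm or the gripper's body presses on something with over 40 N, if the wrist force passes 120 N, or if a joint passes its speed limit or range.

## Working session

There is one attempt and no reset: what is moved stays moved. The work goes in short steps, Python scripts to look and compute and a tool call to move; the robot and the scene stay as the last step left them, time stands still between calls to the robot, and variables do not carry over. Pictures are saved under pics/ and viewed, at most 14 in all, crops included, and the job is handed in when it is done.

Besides the shell and the picture viewer there is one more tool, called as name(argument=value, ...) on one line, values as JSON. send_rows: Moves the arm, as the interface text tells. Shifts and turns lie within -1 to 1; 1 stands for 500 mm of shift or pi rad of turn. Its arguments: {"type":"object","properties":{"deltas":{"type":"array","items":{"type":"array","items":{"type":"array","items":{"type":"number"}}}},"grip_force":{"type":"number"}},"required":["deltas"]}

```bash
mkdir -p pics; python3 - <<'E'
from workcell import observe, eyes, r
import cv2
for n in("scene","top","wrist"):
    im=eyes.capture(n); cv2.imwrite(f"pics/{n}0.png",im[:,:,::-1])
    c=eyes.calibration(n); print(n,{k:(v.round(3).tolist() if hasattr(v,'round') and hasattr(v,'tolist') else v) for k,v in c.items()})
print(r.tips_ahead,observe())
E
```

```text
scene {'fx': 388.0069250407559, 'fy': 388.0069250407559, 'cx': 269.824542545576, 'cy': 208.65006352417282, 'R': [[0.708, 0.706, 0.005], [0.415, -0.411, -0.812], [-0.571, 0.577, -0.584]], 't': [-0.361, -0.108, 1.215]}
top {'fx': 523.4730645712694, 'fy': 523.4730645712694, 'cx': 273.064114454803, 'cy': 199.72968211470595, 'R': [[-0.026, -1.0, 0.006], [-0.984, 0.024, -0.174], [0.174, -0.01, -0.985]], 't': [0.027, 0.496, 1.289]}
wrist {'fx': 368.1479742120923, 'fy': 368.1479742120923, 'cx': 277.5326062172712, 'cy': 212.45794488786126, 'R': [[0.447, -0.895, -0.003], [-0.858, -0.429, 0.281], [-0.252, -0.123, -0.96]], 't': [-0.599, -0.038, 0.38]}
0.011 {'clock': 0.15, 'joints': array([-6.67328663e+01,  5.25464405e+00,  7.05680737e+01,  1.67702172e-04,
        1.04266195e+02, -3.24811442e+00]), 'joint_vel': array([-0.0313446 , -0.13625657, -0.20120316,  0.03367032,  0.00264438,
       -0.02699343]), 'joint_efforts': array([ 1.73391541e-03, -4.59371817e+01, -4.18525743e+01,  1.60166587e-05,
        9.58904478e-03,  2.59907108e-05]), 'tool_pos': array([ 0.2677865 , -0.53670215,  0.24137536]), 'eef_rot': array([-1.79911240e+02, -5.20009143e-03,  2.65152853e+01]), 'wrist_force': array([ 0.79277402, -0.06882664, -0.34727786]), 'torque': array([-0.02295183, -0.00993109,  0.06846564]), 'grasp_force': 0.0, 'finger_gap': 0.9991369120045758}
```

View pics/scene0.png

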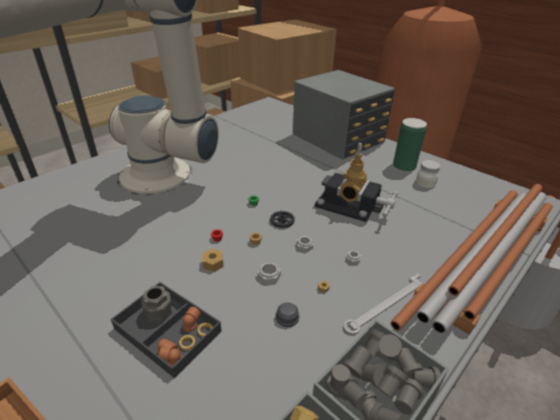

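View pics/top0.png

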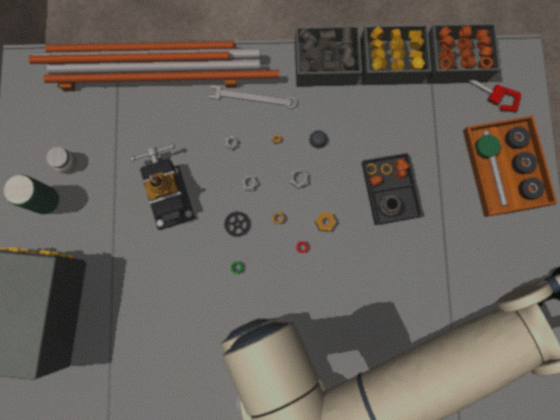

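The top view shows the brass follower at (279,218), gland nut (326,222), handwheel (237,224), wheel nut (277,139) and valve at about (158,185). The green (238,267) and red (303,247) follower look-alikes are to be left. Next I enlarge both views.

```bash
python3 - <<'E'
import cv2
a=cv2.imread("pics/top0.png")[125:275,140:340]; cv2.imwrite("pics/topc.png",cv2.resize(a,None,fx=4,fy=4,interpolation=cv2.INTER_CUBIC))
a=cv2.imread("pics/scene0.png")[140:290,200:400]; cv2.imwrite("pics/scenec.png",cv2.resize(a,None,fx=4,fy=4,interpolation=cv2.INTER_CUBIC))
E
```

```text
(no output)
```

View pics/topc.png

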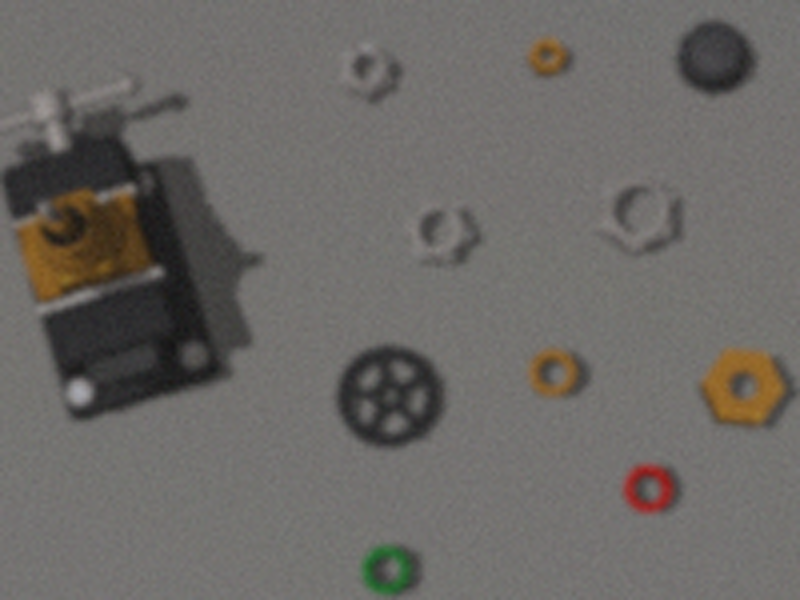

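View pics/scenec.png

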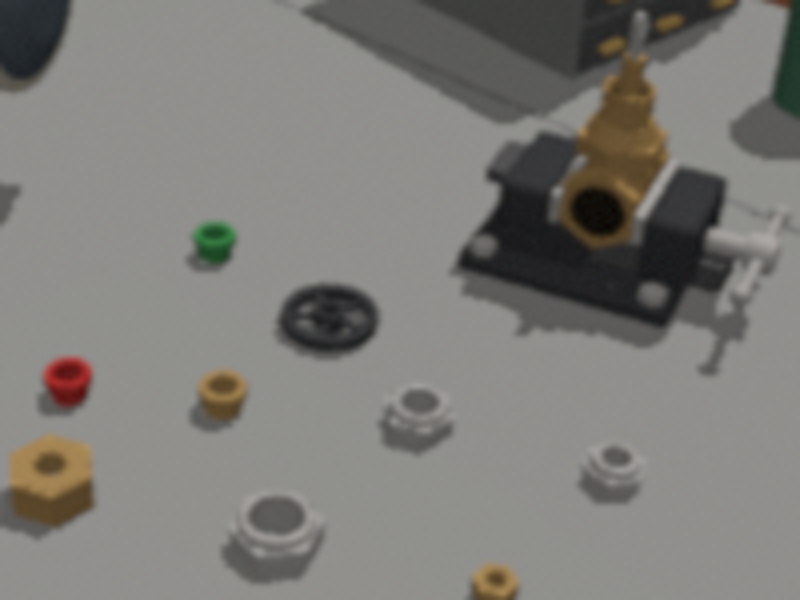

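Top crop: follower bore (555,372), nut hole (744,385), wheel hub (390,396), wheel nut (547,57), stem tip about (45,208). Scene crop: the same at (223,384), (50,463), (330,315), (495,579), (641,15).

```bash
cat >h.py <<'E'
import numpy as np
from workcell import observe, eyes, r
from scipy.optimize import least_squares
def proj(c,X):
    p=np.array(c["R"])@X+np.array(c["t"]); return np.array([c["fx"]*p[0]/p[2]+c["cx"],c["fy"]*p[1]/p[2]+c["cy"]])
def tri(obs):
    f=lambda X:np.concatenate([proj(c,X)-uv for c,uv in obs])
    s=least_squares(f,[.5,0,.1]); return s.x,s.fun
def onplane(c,uv,z):
    R=np.array(c["R"]);t=np.array(c["t"]);o=-R.T@t
    d=R.T@np.array([(uv[0]-c["cx"])/c["fx"],(uv[1]-c["cy"])/c["fy"],1]); return o+d*(z-o[2])/d[2]
E
python3 - <<'E'
from h import *
T,S=eyes.calibration("top"),eyes.calibration("scene")
P={"follower":((555,372),(223,384)),"nut":((744,385),(50,463)),"wheel":((390,396),(330,315)),"wnut":((547,57),(495,579)),"tip":((45,208),(641,15))}
for k,(a,b) in P.items():
    x,e=tri([(T,np.array(a)/4+[139.6,124.6]),(S,np.array(b)/4+[199.6,139.6])]); print(k,x.round(4),e.round(2))
# nut corners on z=.024
for q in [(702,388),(723,349),(767,350),(790,386),(768,425),(721,421)]: print(onplane(T,np.array(q)/4+[139.6,124.6],.024).round(4))
E
```

```text
follower [0.4552 0.0028 0.0176] [-0.49 -0.38 -0.58  0.07]
nut [ 0.4425 -0.1187  0.0232] [-0.26 -0.17 -0.27  0.02]
wheel [0.4437 0.11   0.0069] [-0.45 -0.39 -0.6   0.08]
wnut [0.6685 0.0019 0.009 ] [-0.33 -0.33 -0.37  0.06]
tip [0.5318 0.293  0.1915] [-0.33 -0.4  -0.55  0.11]
[ 0.4406 -0.0922  0.024 ]
[ 0.4656 -0.1068  0.024 ]
[ 0.4642 -0.1351  0.024 ]
[ 0.4405 -0.1488  0.024 ]
[ 0.4158 -0.1335  0.024 ]
[ 0.4191 -0.1036  0.024 ]
```

```bash
cat >>h.py <<'E'
from scipy.spatial.transform import Rotation as Ro
def delta(p,yaw):
    s=observe(); R0=Ro.from_euler('xyz',s["eef_rot"],degrees=True); Rt=Ro.from_euler('xyz',[180,0,yaw],degrees=True)
    d=R0.inv().apply(np.array(p)-s["tool_pos"])/.5; w=(R0.inv()*Rt).as_rotvec()/np.pi
    print("delta",d.round(4).tolist(),w.round(4).tolist())
def st():
    s=observe(); print("t",round(s["clock"],2),s["tool_pos"].round(4),s["eef_rot"].round(2),"F",s["wrist_force"].round(1),"gap",round(s["finger_gap"],3),"g",round(s["grasp_force"],1),"tips",r.tips_ahead)
def camtool():
    s=observe();c=eyes.calibration("wrist"); R0=Ro.from_euler('xyz',s["eef_rot"],degrees=True)
    R=np.array(c["R"]); o=-R.T@np.array(c["t"]); print("cam in tool",R0.inv().apply(o-s["tool_pos"]).round(4),"axis",R0.inv().apply(R[2]).round(3),"camx",R0.inv().apply(R[0]).round(3))
E
python3 -c "
from h import *
camtool(); delta([.40,.0,.25],90)"
```

```text
cam in tool [ 0.0704 -0.0004 -0.1323] axis [-0.281 -0.001  0.96 ] camx [0.    1.    0.001]
delta [0.7158, -0.8425, -0.0159] [-0.0004, -0.0003, -0.3527]
```

send_rows(deltas=[[[1,0.814,-0.793,-0.016,0,0,-0.353],[1,0.814,-0.793,-0.016,0,0,-0.353],[1,0.814,-0.793,-0.016,0,0,-0.353],[1,0.814,-0.793,-0.016,0,0,-0.353],[1,0.814,-0.793,-0.016,0,0,-0.353],[1,0.814,-0.793,-0.016,0,0,-0.353],[1,0.814,-0.793,-0.016,0,0,-0.353],[1,0.814,-0.793,-0.016,0,0,-0.353],[1,0.814,-0.793,-0.016,0,0,-0.353],[1,0.814,-0.793,-0.016,0,0,-0.353],[1,0.814,-0.793,-0.016,0,0,-0.353],[1,0.814,-0.793,-0.016,0,0,-0.353],[1,0.814,-0.793,-0.016,0,0,-0.353]]])

```text
clock: 1.78
tool_pos: [0.4549, -0.0018, 0.2503]
eef_rot: [180.0, 0.0, 89.9]
wrist_force: [-0.9, 0.2, -0.4]
finger_gap: 1.001
grasp_force: 0.0
```

```bash
python3 - <<'E'
from h import *
import cv2,json
st()
c=eyes.calibration("wrist"); im=eyes.capture("wrist"); cv2.imwrite("pics/w1.png",im[:,:,::-1])
json.dump({k:(np.array(v).tolist()) for k,v in c.items()},open("w1.json","w"))
for k,p in dict(fol=(.4552,.0028,.019),nut=(.4425,-.1187,.024),wheel=(.4437,.110,.014),wnut=(.6685,.0019,.012)).items(): print(k,proj(c,np.array(p)).round(1))
cv2.imwrite("pics/w1c.png",cv2.resize(im[:,:,::-1],(800,600),interpolation=cv2.INTER_CUBIC))
E
```

```text
t 1.77 [ 0.4549 -0.0018  0.2503] [1.7999e+02 1.0000e-02 8.9910e+01] F [-0.9  0.2 -0.4] gap 1.001 g 0.0 tips 0.011
fol [279.1 174.8]
nut [267.4 287. ]
wheel [266.7  59.9]
wnut [488.8 174.2]
```

View pics/w1c.png

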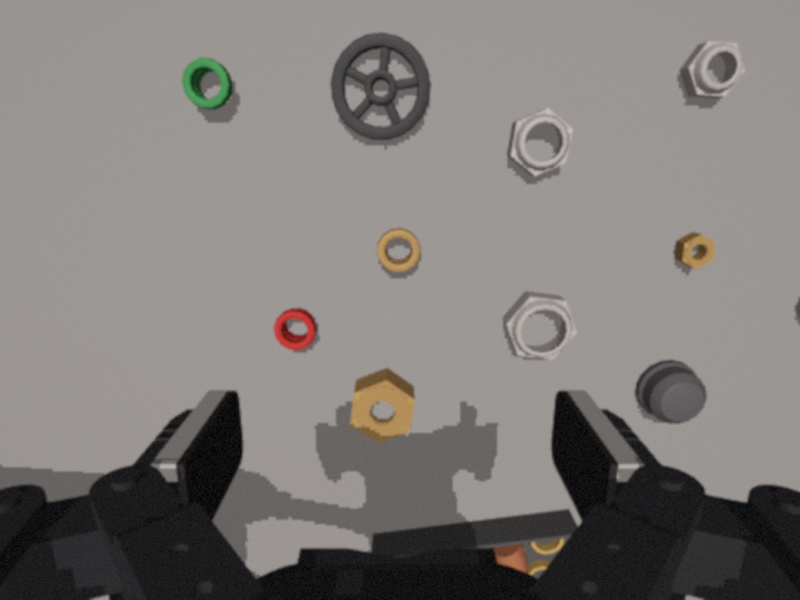

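```bash
python3 - <<'E'
from h import *
c=eyes.calibration("wrist"); s=observe(); R0=Ro.from_euler('xyz',s["eef_rot"],degrees=True)
for z in (-.015,-.005,0,.005,.011,.02): print(z,[proj(c,s["tool_pos"]+R0.apply([.011,y,z])).round(1).tolist() for y in (.0425,.057,-.0425)])
delta([.4552,.0028,.05],90); delta([.4552,.0028,.0205],90)
E
```

```text
-0.015 [[401.2, 283.7], [442.5, 283.7], [159.5, 283.5]]
-0.005 [[392.7, 271.4], [431.2, 271.4], [167.6, 271.2]]
0 [[388.9, 265.8], [426.0, 265.9], [171.3, 265.7]]
0.005 [[385.3, 260.7], [421.3, 260.7], [174.8, 260.5]]
0.011 [[381.3, 254.9], [415.9, 254.9], [178.6, 254.7]]
0.02 [[375.8, 246.9], [408.6, 247.0], [183.9, 246.8]]
delta [0.0089, 0.0005, 0.4008] [0.0001, 0.0, -0.0004]
delta [0.0089, 0.0005, 0.4598] [0.0001, 0.0, -0.0004]
```

send_rows(deltas=[[[1,0.009,0.0005,0.12,0,0,0],[1,0.009,0.0005,0.24,0,0,0],[1,0.009,0.0005,0.36,0,0,0],[0.8,0.009,0.0005,0.42,0,0,0],[0.7,0.009,0.0005,0.45,0,0,0],[0.6,0.009,0.0005,0.463,0,0,0],[0.5,0.009,0.0005,0.463,0,0,0],[0.3,0.009,0.0005,0.463,0,0,0],[0,0.009,0.0005,0.463,0,0,0],[0,0.009,0.0005,0.463,0,0,0],[0,0.009,0.0005,0.463,0,0,0],[0,0.009,0.0005,0.463,0,0,0],[0,0.009,0.0005,0.463,0,0,0]]], grip_force=40)

```text
clock: 3.45
tool_pos: [0.4565, 0.004, 0.0206]
eef_rot: [179.8, 0.0, 90.1]
wrist_force: [0.0, 0.3, 5.8]
finger_gap: 0.329
grasp_force: 40.0
```

```bash
python3 - <<'E'
from h import *
import cv2
st(); im=eyes.capture("wrist"); cv2.imwrite("pics/w2.png",im[:,:,::-1])
a=im[150:390,140:420,::-1]; cv2.imwrite("pics/w2c.png",cv2.resize(a,None,fx=2.5,fy=2.5,interpolation=cv2.INTER_CUBIC))
E
```

```text
t 3.45 [0.4565 0.004  0.0206] [1.7981e+02 2.0000e-02 9.0060e+01] F [0.  0.3 5.8] gap 0.329 g 40.0 tips 0.011
```

View pics/w2c.png

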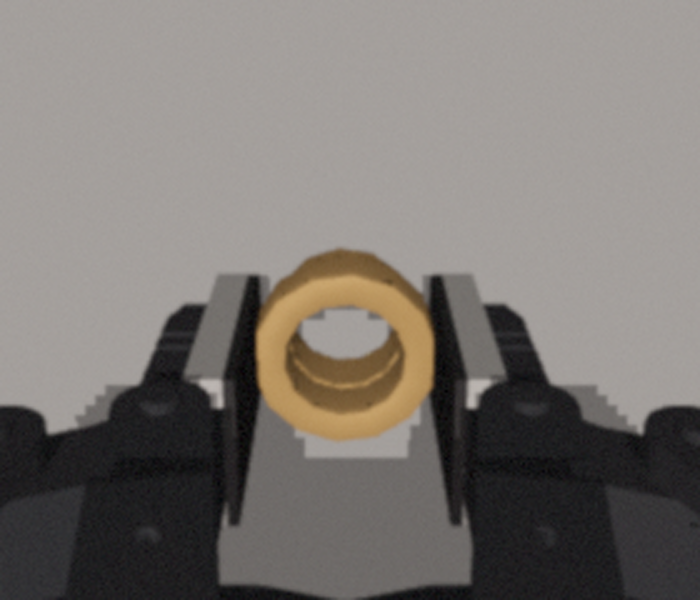

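The follower is held. In px its top face centre is about (278.2, 292.8). I work out its offset in the tool frame and the lift and transfer.

```bash
python3 - <<'E'
from h import *
c=eyes.calibration("wrist"); p=onplane(c,(278.2,292.8),.019); print(p, p-observe()["tool_pos"])
delta([.4552,.0028,.27],90); delta([.5318,.223,.27],90)
E
```

```text
[0.45576979 0.00238109 0.019     ] [-0.00073132 -0.00159171 -0.00161345]
delta [-0.0025, -0.001, -0.4988] [0.001, 0.0001, 0.0003]
delta [0.4377, 0.1527, -0.4985] [0.001, 0.0001, 0.0003]
```

send_rows(deltas=[[[0,0,0,-0.05,0.001,0,0],[0,0,0,-0.15,0.001,0,0],[0,0,0,-0.27,0.001,0,0],[0,0,0,-0.38,0.001,0,0],[0,0.06,0.02,-0.48,0.001,0,0],[0,0.16,0.05,-0.4985,0.001,0,0],[0,0.26,0.09,-0.4985,0.001,0,0],[0,0.36,0.125,-0.4985,0.001,0,0],[0,0.42,0.148,-0.4985,0.001,0,0],[0,0.4377,0.1527,-0.4985,0.001,0,0],[0,0.4377,0.1527,-0.4985,0.001,0,0],[0,0.4377,0.1527,-0.4985,0.001,0,0],[0,0.4377,0.1527,-0.4985,0.001,0,0]]])

```text
clock: 5.12
tool_pos: [0.5314, 0.222, 0.2685]
eef_rot: [-179.9, -0.0, 90.0]
wrist_force: [0.8, -0.0, -1.1]
finger_gap: 0.33
grasp_force: 39.8
```

```bash
python3 - <<'E'
from h import *
import cv2,json
st(); c=eyes.calibration("wrist"); im=eyes.capture("wrist"); cv2.imwrite("pics/w3.png",im[:,:,::-1])
json.dump({k:(np.array(v).tolist()) for k,v in c.items()},open("w3.json","w"))
for z in (.143,.1665,.194): print(proj(c,np.array([.5318,.293,z])))
a=im[20:320,140:420,::-1]; cv2.imwrite("pics/w3c.png",cv2.resize(a,None,fx=2,fy=2,interpolation=cv2.INTER_CUBIC))
E
```

```text
t 5.12 [0.5314 0.222  0.2685] [-179.86   -0.     89.97] F [ 0.8 -0.  -1.1] gap 0.33 g 39.8 tips 0.011
[280.28745763 105.64635516]
[280.42315388 105.67047856]
[280.62109069 105.70566676]
```

View pics/w3c.png

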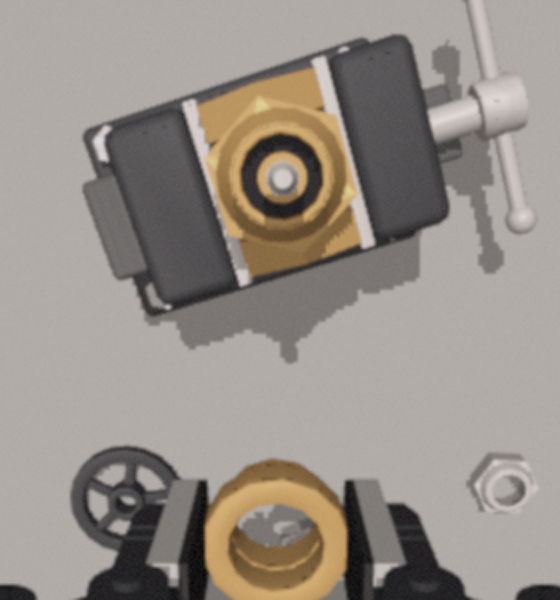

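```bash
python3 - <<'E'
from h import *
import json
c=json.load(open("w3.json"))
print([onplane(c,u,z).round(4) for u,z in (((282,109),.194),((281,109),.165),((280.5,108.5),.143))])
for z in (.225,.176,.155): delta([.533,.2926,z],90)
E
```

```text
[array([0.5325, 0.2913, 0.194 ]), array([0.5322, 0.291 , 0.165 ]), array([0.5319, 0.2912, 0.143 ])]
delta [0.141, 0.0034, 0.087] [-0.0008, -0.0, -0.0001]
delta [0.141, 0.0036, 0.185] [-0.0008, -0.0, -0.0001]
delta [0.141, 0.0037, 0.227] [-0.0008, -0.0, -0.0001]
```

send_rows(deltas=[[[0,0.07,0.003,0,-0.0008,0,0],[0,0.13,0.003,0.04,-0.0008,0,0],[0,0.141,0.003,0.087,-0.0008,0,0],[0,0.141,0.003,0.087,-0.0008,0,0],[0,0.141,0.003,0.105,-0.0008,0,0],[0,0.141,0.003,0.125,-0.0008,0,0],[0,0.141,0.003,0.145,-0.0008,0,0],[0,0.141,0.003,0.16,-0.0008,0,0],[0,0.141,0.003,0.175,-0.0008,0,0],[0,0.141,0.003,0.185,-0.0008,0,0],[0,0.141,0.003,0.185,-0.0008,0,0],[0,0.141,0.003,0.185,-0.0008,0,0]]])

```text
clock: 6.68
tool_pos: [0.5327, 0.2936, 0.1759]
eef_rot: [-180.0, -0.0, 90.1]
wrist_force: [0.8, 0.1, -0.3]
finger_gap: 0.333
grasp_force: 39.8
```

```bash
python3 - <<'E'
from h import *
import cv2
st(); 
for z in (.165,.155): delta([.533,.2926,z],90)
E
```

```text
t 6.67 [0.5327 0.2936 0.1759] [-1.800e+02 -2.000e-02  9.006e+01] F [ 0.8  0.1 -0.3] gap 0.333 g 39.8 tips 0.011
delta [-0.002, 0.0006, 0.0218] [-0.0, -0.0001, 0.0003]
delta [-0.002, 0.0006, 0.0418] [-0.0, -0.0001, 0.0003]
```

send_rows(deltas=[[[0,-0.001,0,0.006,0,0,0],[0,-0.001,0,0.012,0,0,0],[0,-0.001,0,0.018,0,0,0],[0,-0.001,0,0.024,0,0,0],[0,-0.001,0,0.03,0,0,0],[0,-0.001,0,0.036,0,0,0],[0,-0.001,0,0.036,0,0,0]]])

```text
clock: 7.55
tool_pos: [0.5324, 0.293, 0.1571]
eef_rot: [-179.9, 0.0, 90.1]
wrist_force: [-0.4, 0.0, -1.3]
finger_gap: 0.331
grasp_force: 39.8
```

```bash
python3 - <<'E'
from h import *
for i in range(4):
    st(); eyes.capture("top")
E
```

```text
t 7.55 [0.5324 0.293  0.1571] [-1.7993e+02  1.0000e-02  9.0060e+01] F [-0.4  0.  -1.3] gap 0.331 g 39.8 tips 0.011
t 7.6 [0.5325 0.293  0.1574] [-1.7995e+02  1.0000e-02  9.0060e+01] F [ 0.5  0.4 -0.2] gap 0.331 g 39.8 tips 0.011
t 7.65 [0.5325 0.293  0.1576] [-179.97   -0.     90.06] F [ 0.   0.3 -0.6] gap 0.332 g 39.8 tips 0.011
t 7.7 [0.5326 0.2931 0.1577] [-1.7997e+02 -1.0000e-02  9.0060e+01] F [-0.5 -0.2 -0.3] gap 0.331 g 39.8 tips 0.011
```

send_rows(deltas=[[[0,0,0,0.002,0,0,0],[0,0,0,0.004,0,0,0],[0,0,0,0.006,0,0,0],[0,0,0,0.007,0,0,0],[0,0,0,0.007,0,0,0]]])

```text
clock: 8.38
tool_pos: [0.5326, 0.2931, 0.1551]
eef_rot: [180.0, -0.0, 90.1]
wrist_force: [-2.3, 0.2, 5.1]
finger_gap: 0.333
grasp_force: 40.3
```

```bash
python3 - <<'E'
from h import *
st()
E
```

```text
t 8.38 [0.5326 0.2931 0.1551] [ 1.7998e+02 -2.0000e-02  9.0060e+01] F [-2.3  0.2  5.1] gap 0.333 g 40.3 tips 0.011
```

send_rows(deltas=[[[0.5,0,0,0.005,0,0,0],[0.7,0,0,0.003,0,0,0],[0.7,0,0,0,0,0,0],[0.8,0,0,-0.02,0,0,0],[0.8,0,0,-0.09,0,0,0],[0.8,0,0,-0.18,0,0,0],[1,-0.07,0,-0.23,0,0,0],[1,-0.14,0,-0.23,0,0,0],[1,-0.14,0,-0.23,0,0,0],[1,-0.14,0,-0.23,0,0,0]]])

```text
clock: 9.62
tool_pos: [0.5327, 0.2234, 0.2693]
eef_rot: [-180.0, -0.0, 90.0]
wrist_force: [0.1, 0.1, -0.3]
finger_gap: 1.001
grasp_force: 0.0
```

```bash
python3 - <<'E'
from h import *
import cv2,json
st(); c=eyes.calibration("wrist"); im=eyes.capture("wrist"); cv2.imwrite("pics/w4.png",im[:,:,::-1])
json.dump({k:(np.array(v).tolist()) for k,v in c.items()},open("w4.json","w"))
a=im[60:160,220:350,::-1]; cv2.imwrite("pics/w4c.png",cv2.resize(a,None,fx=5,fy=5,interpolation=cv2.INTER_CUBIC))
delta([.4425,-.1187,.08],90)
E
```

```text
t 9.62 [0.5327 0.2234 0.2693] [-1.7997e+02 -3.0000e-02  9.0050e+01] F [ 0.1  0.1 -0.3] gap 1.001 g 0.0 tips 0.011
delta [-0.6845, -0.1809, 0.3779] [-0.0003, -0.0001, 0.0005]
```

View pics/w4c.png

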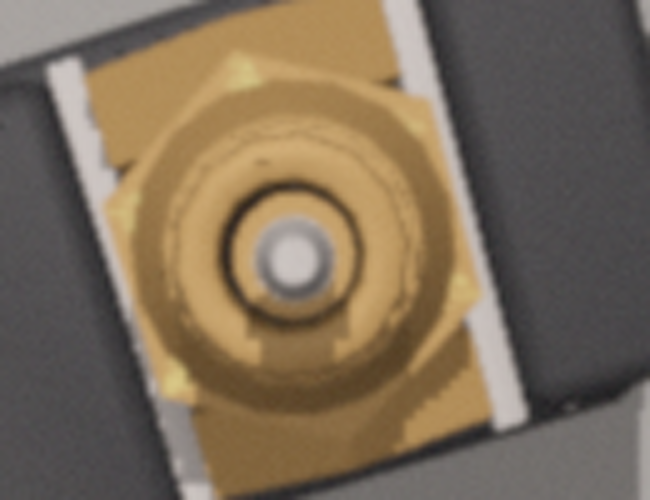

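The follower is concentric in the box, with the stem tip at px (278.6, 111.4). Next is the gland nut.

send_rows(deltas=[[[1,-0.12,-0.03,0,0,0,0],[1,-0.24,-0.065,0,0,0,0],[1,-0.36,-0.1,0.05,0,0,0],[1,-0.48,-0.13,0.12,0,0,0],[1,-0.6,-0.16,0.2,0,0,0],[1,-0.6845,-0.181,0.3,0,0,0],[1,-0.6845,-0.181,0.378,0,0,0],[1,-0.6845,-0.181,0.378,0,0,0],[1,-0.6845,-0.181,0.378,0,0,0]]])

```text
clock: 10.8
tool_pos: [0.4436, -0.1186, 0.0819]
eef_rot: [179.9, 0.0, 90.1]
wrist_force: [0.1, 0.4, 1.1]
finger_gap: 0.999
grasp_force: 0.0
```

```bash
python3 - <<'E'
from h import *
import cv2,json
st(); c=eyes.calibration("wrist"); im=eyes.capture("wrist"); cv2.imwrite("pics/w5.png",im[:,:,::-1])
json.dump({k:(np.array(v).tolist()) for k,v in c.items()},open("w5.json","w"))
a=im[150:390,130:430,::-1]; cv2.imwrite("pics/w5c.png",cv2.resize(a,None,fx=2.5,fy=2.5,interpolation=cv2.INTER_CUBIC))
print(proj(c,np.array([.4425,-.1187,.024])))
delta([.4425,-.1187,.017],90)
E
```

```text
t 10.8 [ 0.4436 -0.1186  0.0819] [179.93   0.    90.11] F [0.1 0.4 1.1] gap 0.999 g 0.0 tips 0.011
[277.3841793  240.20594617]
delta [0.0002, -0.0039, 0.1319] [0.0011, 0.0003, 0.0008]
```

View pics/w5c.png

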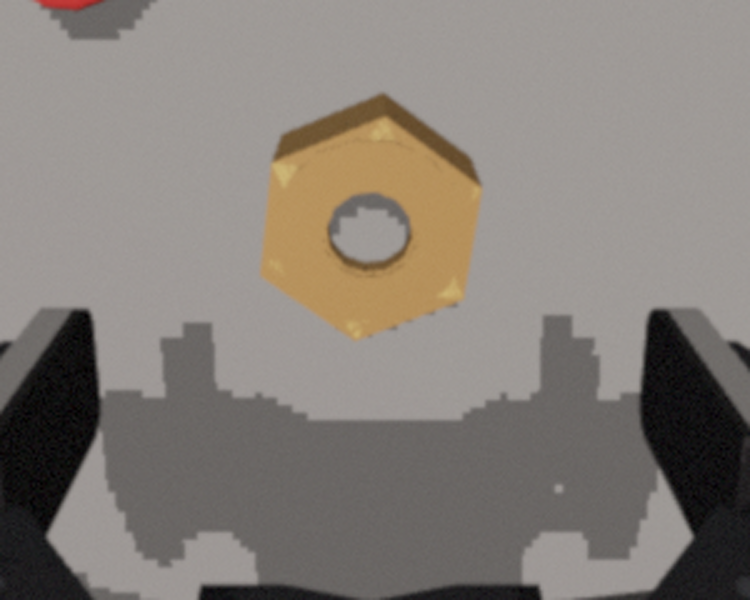

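The nut hole is at px (278, 242) and the nut is turned about -7°, so I grip at yaw 83.

send_rows(deltas=[[[1,-0.0018,-0.002,0.05,0.001,0,0.039],[1,-0.0018,-0.002,0.1,0.001,0,0.039],[0.9,-0.0018,-0.002,0.125,0.001,0,0.039],[0.8,-0.0018,-0.002,0.13,0.001,0,0.039],[0.6,-0.0018,-0.002,0.13,0.001,0,0.039],[0.4,-0.0018,-0.002,0.13,0.001,0,0.039],[0.2,-0.0018,-0.002,0.13,0.001,0,0.039],[0,-0.0018,-0.002,0.13,0.001,0,0.039],[0,-0.0018,-0.002,0.13,0.001,0,0.039],[0,-0.0018,-0.002,0.13,0.001,0,0.039],[0,-0.0018,-0.002,0.13,0.001,0,0.039]]], grip_force=50)

```text
clock: 12.22
tool_pos: [0.4426, -0.1205, 0.0169]
eef_rot: [-180.0, 0.0, 83.0]
wrist_force: [1.3, 0.5, 6.1]
finger_gap: 0.529
grasp_force: 53.0
```

```bash
python3 - <<'E'
from h import *
import cv2,json
st(); c=eyes.calibration("wrist"); im=eyes.capture("wrist"); cv2.imwrite("pics/w6.png",im[:,:,::-1])
json.dump({k:(np.array(v).tolist()) for k,v in c.items()},open("w6.json","w"))
a=im[200:400,150:410,::-1]; cv2.imwrite("pics/w6c.png",cv2.resize(a,None,fx=3,fy=3,interpolation=cv2.INTER_CUBIC))
delta([.4425,-.1187,.27],90)
delta([.5330,.20,.27],90)
E
```

```text
t 12.22 [ 0.4426 -0.1205  0.0169] [-1.7997e+02  4.0000e-02  8.3040e+01] F [1.3 0.5 6.1] gap 0.529 g 53.0 tips 0.011
delta [0.0033, -0.0008, -0.5063] [-0.0002, 0.0002, -0.0387]
delta [0.6579, 0.1016, -0.5067] [-0.0002, 0.0002, -0.0387]
```

View pics/w6c.png

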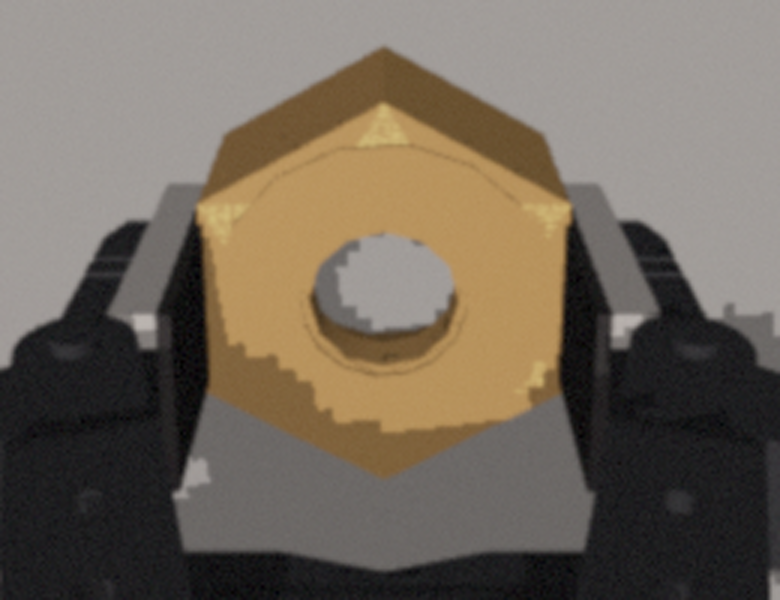

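```bash
python3 - <<'E'
from h import *
import json
c=json.load(open("w6.json")); s=observe(); R0=Ro.from_euler('xyz',s["eef_rot"],degrees=True)
o=R0.inv().apply(onplane(c,(278.2,301),.024)-s["tool_pos"]); print("off tool",o)
v=onplane(json.load(open("w4.json")),(278.6,111.4),.194); print(v)
Rt=Ro.from_euler('xyz',[180,0,90],degrees=True); print("target",v-Rt.apply(o))
E
```

```text
off tool [-0.00046112 -0.00071958 -0.00713738]
[0.53207184 0.29142401 0.194     ]
target [0.53279143 0.29188513 0.18686262]
```

send_rows(deltas=[[[0,0,0,-0.06,0,0,0],[0,0,0,-0.17,0,0,0],[0,0.02,0,-0.28,0,0,-0.01],[0,0.1,0.01,-0.36,0,0,-0.02],[0,0.2,0.02,-0.44,0,0,-0.03],[0,0.31,0.03,-0.5,0,0,-0.0387],[0,0.42,0.04,-0.5067,0,0,-0.0387],[0,0.53,0.05,-0.5067,0,0,-0.0387],[0,0.64,0.06,-0.5067,0,0,-0.0387],[0,0.74,0.07,-0.5067,0,0,-0.0387],[0,0.82,0.077,-0.5067,0,0,-0.0387],[0,0.8405,0.079,-0.5067,0,0,-0.0387],[0,0.8405,0.079,-0.5067,0,0,-0.0387],[0,0.8405,0.079,-0.5067,0,0,-0.0387],[0,0.8405,0.079,-0.44,0,0,-0.0387],[0,0.8405,0.079,-0.42,0,0,-0.0387],[0,0.8405,0.079,-0.42,0,0,-0.0387],[0,0.8405,0.079,-0.42,0,0,-0.0387]]])

```text
clock: 14.52
tool_pos: [0.5327, 0.2919, 0.2264]
eef_rot: [-179.9, -0.1, 90.0]
wrist_force: [0.6, 0.9, -1.5]
finger_gap: 0.525
grasp_force: 52.0
```

```bash
python3 - <<'E'
from h import *
for i in range(3): eyes.capture("top"); st()
delta([.5328,.2919,.17],90)
E
```

```text
t 14.57 [0.5327 0.292  0.2265] [-1.7991e+02 -7.0000e-02  8.9990e+01] F [ 0.8  0.1 -0.7] gap 0.529 g 52.0 tips 0.011
t 14.62 [0.5327 0.2922 0.2264] [-1.799e+02 -7.000e-02  8.999e+01] F [ 1.1  0.4 -1.1] gap 0.526 g 52.0 tips 0.011
t 14.68 [0.5327 0.2922 0.2262] [-1.7989e+02 -6.0000e-02  9.0000e+01] F [ 0.6  0.4 -1.7] gap 0.525 g 52.0 tips 0.011
delta [-0.0007, 0.0005, 0.1123] [-0.0006, -0.0003, 0.0]
```

send_rows(deltas=[[[0,-0.0007,0.0005,0.03,-0.0006,0,0],[0,-0.0007,0.0005,0.06,-0.0006,0,0],[0,-0.0007,0.0005,0.085,-0.0006,0,0],[0,-0.0007,0.0005,0.1,-0.0006,0,0],[0,-0.0007,0.0005,0.108,-0.0006,0,0],[0,-0.0007,0.0005,0.115,-0.0006,0,0],[0,-0.0007,0.0005,0.122,-0.0006,0,0],[0,-0.0007,0.0005,0.129,-0.0006,0,0],[0,-0.0007,0.0005,0.129,-0.0006,0,0]]])

```text
clock: 15.8
tool_pos: [0.5322, 0.2917, 0.16]
eef_rot: [-179.9, -0.0, 90.0]
wrist_force: [-0.3, -0.2, -1.6]
finger_gap: 0.526
grasp_force: 52.1
```

```bash
python3 - <<'E'
from h import *
st()
E
```

```text
t 15.8 [0.5322 0.2917 0.16  ] [-179.87   -0.     90.  ] F [-0.3 -0.2 -1.6] gap 0.526 g 52.1 tips 0.011
```

Free so far, with the web past the shoulder. I continue to the seat (TCP about 0.1524).

send_rows(deltas=[[[0,0,0,0.004,0,0,0],[0,0,0,0.008,0,0,0],[0,0,0,0.012,0,0,0],[0,0,0,0.015,0,0,0],[0,0,0,0.018,0,0,0],[0,0,0,0.018,0,0,0]]])

```text
clock: 16.55
tool_pos: [0.5323, 0.2918, 0.1524]
eef_rot: [-179.9, -0.0, 90.0]
wrist_force: [-2.6, -1.4, 4.4]
finger_gap: 0.526
grasp_force: 52.7
```

```bash
python3 - <<'E'
from h import *
st()
E
```

```text
t 16.55 [0.5323 0.2918 0.1524] [-1.7994e+02 -3.0000e-02  9.0000e+01] F [-2.6 -1.4  4.4] gap 0.526 g 52.7 tips 0.011
```

send_rows(deltas=[[[0.7,0,0,0.016,0,0,0],[0.9,0,0,0.01,0,0,0],[0.9,0,0,0,0,0,0],[1,0,0,-0.03,0,0,0],[1,0,0,-0.12,0,0,0],[1,0,0,-0.22,0,0,0],[1,-0.1,-0.05,-0.24,0,0,0],[1,-0.2,-0.1,-0.22,0,0,0],[1,-0.3,-0.15,-0.12,0,0,0],[1,-0.3646,-0.178,0,0,0,0],[1,-0.3646,-0.178,0.08,0,0,0],[1,-0.3646,-0.178,0.125,0,0,0],[1,-0.3646,-0.178,0.125,0,0,0],[1,-0.3646,-0.178,0.125,0,0,0]]])

```text
clock: 18.3
tool_pos: [0.4444, 0.1098, 0.0914]
eef_rot: [179.9, -0.0, 90.0]
wrist_force: [0.3, -0.0, 0.5]
finger_gap: 1.002
grasp_force: 0.0
```

```bash
python3 - <<'E'
from h import *
import cv2,json
st(); c=eyes.calibration("wrist"); im=eyes.capture("wrist"); cv2.imwrite("pics/w7.png",im[:,:,::-1])
json.dump({k:(np.array(v).tolist()) for k,v in c.items()},open("w7.json","w"))
print(proj(c,np.array([.4432,.1095,.014])))
# dark blob: rim ellipse
g=cv2.cvtColor(im,cv2.COLOR_RGB2GRAY); m=(g[:300]<95).astype(np.uint8)
for q in cv2.findContours(m,cv2.RETR_EXTERNAL,cv2.CHAIN_APPROX_NONE)[0]:
    if cv2.contourArea(q)>1500: print(cv2.boundingRect(q),cv2.contourArea(q),cv2.fitEllipse(q))
E
```

```text
t 18.3 [0.4444 0.1098 0.0914] [ 1.7992e+02 -4.0000e-02  9.0010e+01] F [ 0.3 -0.   0.5] gap 1.002 g 0.0 tips 0.011
[277.24405201 229.30230842]
(224, 173, 107, 104) 8404.5 ((277.1297302246094, 224.77113342285156), (101.93856048583984, 105.02094268798828), 93.35745239257812)
(300, 0, 120, 35) 1773.5 ((345.41119384765625, 11.587081909179688), (32.36594009399414, 119.11282348632812), 82.4644546508789)
```

View pics/w7.png

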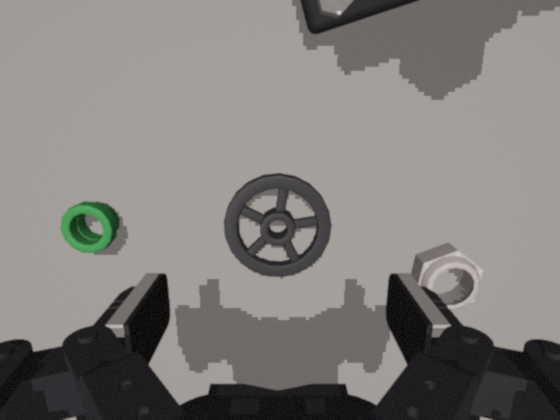

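```bash
python3 - <<'E'
from h import *
delta([.4435,.1105,.0065],90)
E
```

```text
delta [0.0012, -0.0024, 0.1701] [0.0006, -0.0003, 0.0001]
```

send_rows(deltas=[[[1,0.001,-0.002,0.06,0.0006,0,0],[1,0.001,-0.002,0.12,0.0006,0,0],[1,0.001,-0.002,0.155,0.0006,0,0],[1,0.001,-0.002,0.17,0.0006,0,0],[1,0.001,-0.002,0.17,0.0006,0,0],[0.9,0.001,-0.002,0.17,0.0006,0,0],[0.8,0.001,-0.002,0.17,0.0006,0,0],[0.6,0.001,-0.002,0.17,0.0006,0,0],[0.5,0.001,-0.002,0.17,0.0006,0,0],[0.5,0.001,-0.002,0.17,0.0006,0,0],[0.5,0.001,-0.002,0.17,0.0006,0,0]]], grip_force=50)

```text
clock: 19.73
tool_pos: [0.443, 0.1101, 0.0059]
eef_rot: [-179.9, -0.0, 90.0]
wrist_force: [-2.5, 0.5, 7.6]
finger_gap: 0.746
grasp_force: 53.3
```

```bash
python3 - <<'E'
from h import *
import cv2,json
st(); s=observe(); c=eyes.calibration("wrist"); im=eyes.capture("wrist"); cv2.imwrite("pics/w8.png",im[:,:,::-1])
a=im[200:400,150:410,::-1]; cv2.imwrite("pics/w8c.png",cv2.resize(a,None,fx=3,fy=3,interpolation=cv2.INTER_CUBIC))
json.dump({k:(np.array(v).tolist()) for k,v in c.items()},open("w8.json","w"))
delta([.5328,.2919,.27],90)
E
```

```text
t 19.73 [0.443  0.1101 0.0059] [-1.7992e+02 -4.0000e-02  9.0000e+01] F [-2.5  0.5  7.6] gap 0.746 g 53.3 tips 0.011
delta [0.3638, 0.179, -0.5282] [-0.0004, -0.0002, 0.0]
```

View pics/w8c.png

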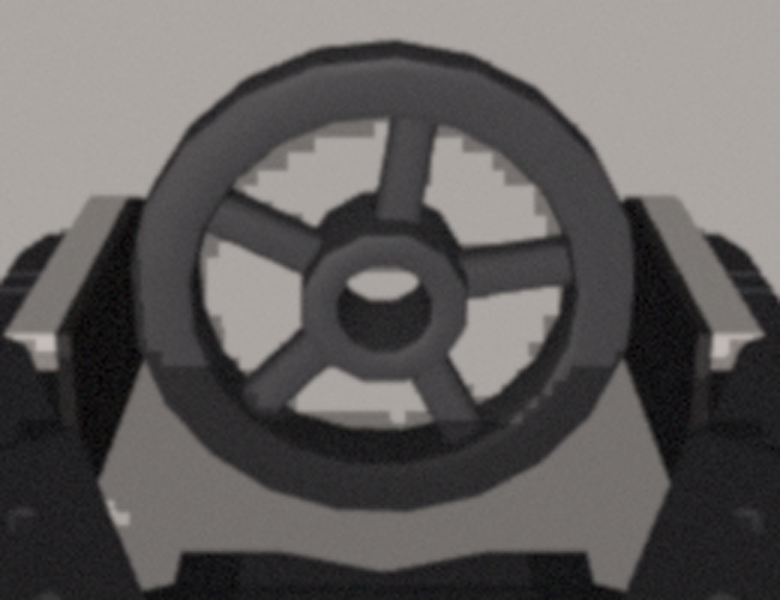

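```bash
python3 - <<'E'
from h import *
import json
c=json.load(open("w8.json")); s=observe(); R0=Ro.from_euler('xyz',s["eef_rot"],degrees=True)
o=R0.inv().apply(onplane(c,(278.2,302.7),.014)-s["tool_pos"]); print("off tool",o)
for f,u,z in (("w4",(278.6,111.4),.194),("w3",(282,109),.194),("w3",(281,109),.165)):
    v=onplane(json.load(open(f+".json")),u,z); print("target",v-Ro.from_euler('xyz',[180,0,90],degrees=True).apply(o))
E
```

```text
off tool [-0.00050103 -0.00072212 -0.00808785]
target [0.53279396 0.29192505 0.18591215]
target [0.53327171 0.29178945 0.18591215]
target [0.53288772 0.29152776 0.15691215]
```

send_rows(deltas=[[[0.5,0,0,-0.06,0,0,0],[0.5,0,0,-0.17,0,0,0],[0.5,0,0,-0.28,0,0,0],[0.5,0.02,0.01,-0.4,0,0,0],[0.5,0.08,0.04,-0.5,0,0,0],[0.5,0.18,0.09,-0.52,0,0,0],[0.5,0.28,0.14,-0.52,0,0,0],[0.5,0.35,0.172,-0.52,0,0,0],[0.5,0.364,0.179,-0.52,0,0,0],[0.5,0.364,0.179,-0.52,0,0,0],[0.5,0.364,0.179,-0.45,0,0,0],[0.5,0.364,0.179,-0.41,0,0,0],[0.5,0.364,0.179,-0.41,0,0,0],[0.5,0.364,0.179,-0.41,0,0,0]]])

```text
clock: 21.52
tool_pos: [0.5325, 0.2913, 0.2104]
eef_rot: [-179.9, -0.1, 89.9]
wrist_force: [0.2, 0.0, -1.2]
finger_gap: 0.744
grasp_force: 55.9
```

```bash
python3 - <<'E'
from h import *
for i in range(2): eyes.capture("top"); st()
delta([.5329,.2918,.185],90)
E
```

```text
t 21.57 [0.5327 0.2916 0.2108] [-1.7994e+02 -8.0000e-02  8.9960e+01] F [-1.2 -0.7 -1.9] gap 0.744 g 55.9 tips 0.011
t 21.62 [0.5328 0.2917 0.2108] [-1.7994e+02 -8.0000e-02  8.9970e+01] F [ 0.6 -0.5 -2.9] gap 0.745 g 55.9 tips 0.011
delta [0.0001, 0.0003, 0.0516] [-0.0003, -0.0005, -0.0002]
```

send_rows(deltas=[[[0.5,0,0,0.01,-0.0003,-0.0005,0],[0.5,0,0,0.02,-0.0003,-0.0005,0],[0.5,0,0,0.028,-0.0003,-0.0005,0],[0.5,0,0,0.036,-0.0003,-0.0005,0],[0.5,0,0,0.044,-0.0003,-0.0005,0],[0.5,0,0,0.052,-0.0003,-0.0005,0],[0.5,0,0,0.052,-0.0003,-0.0005,0]]])

```text
clock: 22.5
tool_pos: [0.532, 0.2919, 0.1821]
eef_rot: [-179.8, 0.1, 90.0]
wrist_force: [0.2, 1.2, -1.1]
finger_gap: 0.744
grasp_force: 55.9
```

```bash
python3 - <<'E'
from h import *
st()
E
```

```text
t 22.5 [0.532  0.2919 0.1821] [-1.798e+02  1.000e-01  9.000e+01] F [ 0.2  1.2 -1.1] gap 0.744 g 55.9 tips 0.011
```

send_rows(deltas=[[[0.5,0,0,0.005,0,0,0],[0.5,0,0,0.01,0,0,0],[0.5,0,0,0.015,0,0,0],[0.5,0,0,0.02,0,0,0],[0.5,0,0,0.023,0,0,0],[0.5,0,0,0.025,0,0,0],[0.5,0,0,0.025,0,0,0]]])

```text
clock: 23.38
tool_pos: [0.5321, 0.292, 0.171]
eef_rot: [-179.9, 0.1, 90.0]
wrist_force: [-2.2, -1.2, 3.8]
finger_gap: 0.751
grasp_force: 56.3
```

```bash
python3 - <<'E'
from h import *
st()
E
```

```text
t 23.38 [0.5321 0.292  0.171 ] [-1.7988e+02  6.0000e-02  9.0010e+01] F [-2.2 -1.2  3.8] gap 0.751 g 56.3 tips 0.011
```

send_rows(deltas=[[[0.9,0,0,0.022,0,0,0],[1,0,0,0.01,0,0,0],[1,0,0,0,0,0,0],[1,0,0,-0.02,0,0,0],[1,0,0,-0.1,0,0,0],[1,-0.02,0,-0.19,0,0,0],[1,-0.12,0.05,-0.2,0,0,0],[1,-0.22,0.1,-0.2,0,0,0],[1,-0.32,0.15,-0.18,0,0,0],[1,-0.42,0.2,-0.1,0,0,0],[1,-0.52,0.25,0,0,0,0],[1,-0.58,0.273,0.08,0,0,0],[1,-0.58,0.273,0.142,0,0,0],[1,-0.58,0.273,0.142,0,0,0],[1,-0.58,0.273,0.142,0,0,0]]])

```text
clock: 25.25
tool_pos: [0.6694, 0.0024, 0.1019]
eef_rot: [180.0, 0.1, 90.0]
wrist_force: [0.6, 0.6, 0.2]
finger_gap: 0.997
grasp_force: 0.0
```

```bash
python3 - <<'E'
from h import *
import cv2,json
st(); c=eyes.calibration("wrist"); im=eyes.capture("wrist"); cv2.imwrite("pics/w9.png",im[:,:,::-1])
json.dump({k:(np.array(v).tolist()) for k,v in c.items()},open("w9.json","w"))
p=proj(c,np.array([.6685,.0019,.012]));print(p)
a=im[int(p[1])-40:int(p[1])+40,int(p[0])-50:int(p[0])+50,::-1]; print(int(p[0])-50,int(p[1])-40)
b=cv2.resize(a,None,fx=6,fy=6,interpolation=cv2.INTER_CUBIC)
t=cv2.imread("pics/top0.png")[:10,:10]
top=eyes.capture("top")[140:230,120:220,::-1]; top=cv2.resize(top,None,fx=2,fy=2,interpolation=cv2.INTER_CUBIC)
o=np.zeros((480,800,3),np.uint8); o[:,:600]=b; o[:180,600:]=top; cv2.imwrite("pics/w9c.png",o)
E
```

```text
t 25.25 [0.6694 0.0024 0.1019] [1.7998e+02 8.0000e-02 9.0040e+01] F [0.6 0.6 0.2] gap 0.997 g 0.0 tips 0.011
[277.87870434 222.98624983]
227 182
```

View pics/w9c.png

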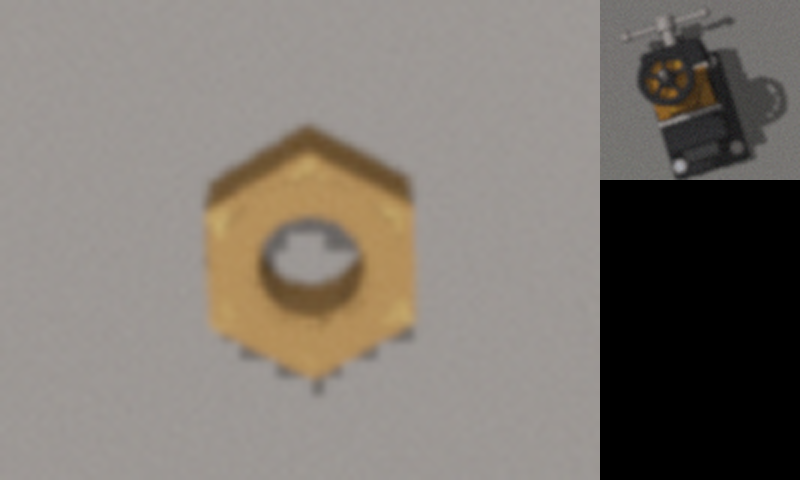

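```bash
python3 - <<'E'
from h import *
import json
v=onplane(json.load(open("w9.json")),(279,226.3),.012); print(v)
delta([v[0]+.0005,v[1]+.0005,.0125],90.5)
E
```

```text
[ 6.69215073e-01 -3.11407721e-04  1.20000000e-02]
delta [-0.0046, -0.0005, 0.1807] [0.0007, 0.0005, -0.0024]
```

send_rows(deltas=[[[0.8,-0.0046,-0.0005,0.06,0.0007,0.0005,-0.0024],[0.6,-0.0046,-0.0005,0.12,0.0007,0.0005,-0.0024],[0.5,-0.0046,-0.0005,0.16,0.0007,0.0005,-0.0024],[0.5,-0.0046,-0.0005,0.177,0.0007,0.0005,-0.0024],[0.5,-0.0046,-0.0005,0.177,0.0007,0.0005,-0.0024],[0.4,-0.0046,-0.0005,0.177,0.0007,0.0005,-0.0024],[0.3,-0.0046,-0.0005,0.177,0.0007,0.0005,-0.0024],[0.2,-0.0046,-0.0005,0.177,0.0007,0.0005,-0.0024],[0.1,-0.0046,-0.0005,0.177,0.0007,0.0005,-0.0024],[0,-0.0046,-0.0005,0.177,0.0007,0.0005,-0.0024],[0,-0.0046,-0.0005,0.177,0.0007,0.0005,-0.0024],[0,-0.0046,-0.0005,0.177,0.0007,0.0005,-0.0024]]], grip_force=40)

```text
clock: 26.85
tool_pos: [0.6687, -0.0006, 0.012]
eef_rot: [-179.8, -0.0, 90.4]
wrist_force: [0.5, -0.2, 5.5]
finger_gap: 0.245
grasp_force: 40.1
```

```bash
python3 - <<'E'
from h import *
import cv2,json
st(); s=observe(); c=eyes.calibration("wrist"); im=eyes.capture("wrist"); cv2.imwrite("pics/w10.png",im[:,:,::-1])
json.dump({k:(np.array(v).tolist()) for k,v in c.items()},open("w10.json","w"))
h=cv2.cvtColor(im,cv2.COLOR_RGB2HSV); m=((h[...,1]>90)&(h[...,2]>120)).astype(np.uint8); m[:220]=0;m[360:]=0
for q,hi in zip(*[x if i==0 else x[0] for i,x in enumerate(cv2.findContours(m,cv2.RETR_CCOMP,cv2.CHAIN_APPROX_NONE))]):
    if cv2.contourArea(q)>60: M=cv2.moments(q); print("hole" if hi[3]>=0 else "outer",cv2.boundingRect(q),M["m10"]/M["m00"],M["m01"]/M["m00"])
R0=Ro.from_euler('xyz',s["eef_rot"],degrees=True)
for o in ([-.0005,-.0007,None],):
    q=s["tool_pos"]+R0.apply([o[0],o[1],0]); q[2]=.012; print("expected at",proj(c,q))
delta([.5329,.2918,.27],90)
E
```

```text
t 26.85 [ 6.687e-01 -6.000e-04  1.200e-02] [-179.84   -0.     90.43] F [ 0.5 -0.2  5.5] gap 0.245 g 40.1 tips 0.011
outer (251, 260, 53, 58) 277.6632386914077 288.92488262910797
hole (263, 276, 30, 27) 277.42461005199306 289.21865973425764
expected at [278.21200299 292.23481012]
delta [0.5869, -0.2687, -0.5151] [-0.0009, -0.0, 0.0024]
```

send_rows(deltas=[[[0,0,0,-0.06,-0.0009,0,0.0024],[0,0,0,-0.17,-0.0009,0,0.0024],[0,0,0,-0.28,-0.0009,0,0.0024],[0,0.05,-0.02,-0.38,-0.0009,0,0.0024],[0,0.14,-0.06,-0.46,-0.0009,0,0.0024],[0,0.24,-0.11,-0.515,-0.0009,0,0.0024],[0,0.34,-0.16,-0.515,-0.0009,0,0.0024],[0,0.44,-0.205,-0.515,-0.0009,0,0.0024],[0,0.53,-0.245,-0.515,-0.0009,0,0.0024],[0,0.575,-0.265,-0.515,-0.0009,0,0.0024],[0,0.5847,-0.2693,-0.515,-0.0009,0,0.0024],[0,0.5847,-0.2693,-0.515,-0.0009,0,0.0024],[0,0.5847,-0.2693,-0.45,-0.0009,0,0.0024],[0,0.5847,-0.2693,-0.41,-0.0009,0,0.0024],[0,0.5847,-0.2693,-0.41,-0.0009,0,0.0024],[0,0.5847,-0.2693,-0.41,-0.0009,0,0.0024]]])

```text
clock: 28.9
tool_pos: [0.5328, 0.29, 0.2175]
eef_rot: [-179.9, -0.0, 89.9]
wrist_force: [0.0, 0.2, -1.1]
finger_gap: 0.242
grasp_force: 39.5
```

```bash
python3 - <<'E'
from h import *
for i in range(3): eyes.capture("top"); st()
delta([.5326,.2907,.2],90)
E
```

```text
t 28.95 [0.5329 0.2903 0.218 ] [-1.7999e+02 -6.0000e-02  8.9950e+01] F [-0.8  0.7 -0.5] gap 0.24 g 39.5 tips 0.011
t 29.0 [0.5329 0.2904 0.2181] [ 1.7999e+02 -7.0000e-02  8.9960e+01] F [-0.2  0.3  0.1] gap 0.244 g 39.5 tips 0.011
t 29.05 [0.5328 0.2906 0.218 ] [-1.800e+02 -7.000e-02  8.997e+01] F [-0.3 -0.9 -1.2] gap 0.243 g 39.5 tips 0.011
delta [0.0002, -0.0003, 0.0359] [-0.0, -0.0004, -0.0002]
```

send_rows(deltas=[[[0,0,0,0.012,0,-0.0004,0],[0,0,0,0.022,0,-0.0004,0],[0,0,0,0.028,0,-0.0004,0],[0,0,0,0.034,0,-0.0004,0],[0,0,0,0.04,0,-0.0004,0],[0,0,0,0.044,0,-0.0004,0],[0,0,0,0.044,0,-0.0004,0]]])

```text
clock: 29.92
tool_pos: [0.532, 0.2907, 0.1942]
eef_rot: [-179.9, 0.1, 90.0]
wrist_force: [-0.4, 0.6, 0.1]
finger_gap: 0.244
grasp_force: 39.5
```

```bash
python3 - <<'E'
from h import *
st()
E
```

```text
t 29.93 [0.532  0.2907 0.1942] [-1.7986e+02  7.0000e-02  9.0000e+01] F [-0.4  0.6  0.1] gap 0.244 g 39.5 tips 0.011
```

Free down to 3 mm above the seat, so I press the last bit.

send_rows(deltas=[[[0,0,0,0.002,0,0,0],[0,0,0,0.004,0,0,0],[0,0,0,0.006,0,0,0],[0,0,0,0.008,0,0,0],[0,0,0,0.009,0,0,0],[0,0,0,0.009,0,0,0]]])

```text
clock: 30.68
tool_pos: [0.5322, 0.2908, 0.191]
eef_rot: [-179.9, 0.0, 90.0]
wrist_force: [-1.8, -0.8, 5.4]
finger_gap: 0.244
grasp_force: 40.1
```

```bash
python3 - <<'E'
from h import *
st()
E
```

```text
t 30.68 [0.5322 0.2908 0.191 ] [-1.7993e+02  3.0000e-02  9.0010e+01] F [-1.8 -0.8  5.4] gap 0.244 g 40.1 tips 0.011
```

Seated at the expected 0.191. I release, rise and check.

send_rows(deltas=[[[0.35,0,0,0.007,0,0,0],[0.45,0,0,0.003,0,0,0],[0.5,0,0,0,0,0,0],[0.5,0,0,-0.02,0,0,0],[0.6,0,0,-0.08,0,0,0],[0.8,0,0,-0.15,0,0,0],[1,-0.06,0,-0.2,0,0,0],[1,-0.16,0,-0.2,0,0,0],[1,-0.26,0,-0.2,0,0,0],[1,-0.26,0,-0.2,0,0,0],[1,-0.26,0,-0.2,0,0,0]]])

```text
clock: 32.05
tool_pos: [0.5324, 0.161, 0.2908]
eef_rot: [-179.9, 0.0, 90.0]
wrist_force: [0.3, 0.2, -0.3]
finger_gap: 1.001
grasp_force: 0.0
```

```bash
python3 - <<'E'
from h import *
import cv2
st()
s=eyes.capture("scene")[130:230,300:410,::-1]; w=eyes.capture("wrist")[:200,170:390,::-1]
a=cv2.resize(s,(440,400),interpolation=cv2.INTER_CUBIC); b=cv2.resize(w,(360,327),interpolation=cv2.INTER_CUBIC)
o=np.zeros((400,800,3),np.uint8); o[:,:440]=a; o[:327,440:]=b; cv2.imwrite("pics/fin.png",o)
E
```

```text
t 32.05 [0.5324 0.161  0.2908] [-1.7994e+02  2.0000e-02  8.9980e+01] F [ 0.3  0.2 -0.3] gap 1.001 g 0.0 tips 0.011
```

View pics/fin.png

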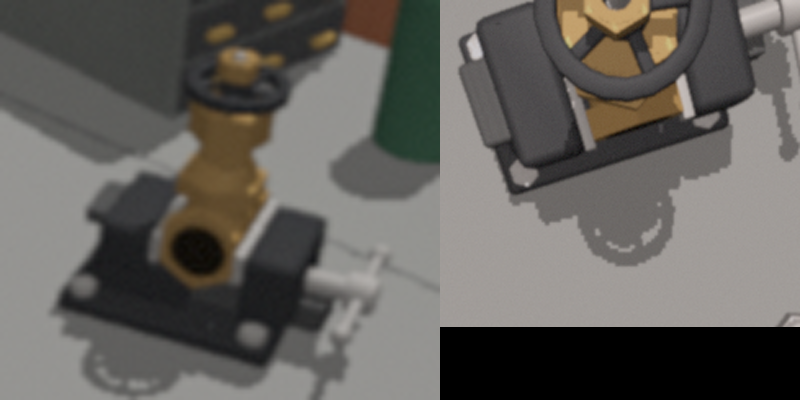

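The stack is complete and level: gland nut on the neck, wheel at (237,85) and wheel nut on the hub at (238,62).

```bash
python3 -c "
from workcell import sign_off
print(sign_off())"
```

```text
the job is handed in; nothing more can be done
None
```

The valve top is back together: follower, gland nut, handwheel and wheel nut went on in that order, each seated at its expected height; the job is handed in at about 32 s, though no verdict came back.

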